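Make up two fitters' kits from the bench stock

TASK

Make up two kits from the stock on the bench board. Into the squarish tray go the glass jar of screws, upright in the broad bay, and the large pale wooden block, lying flat in the slim bay; into the long narrow tray go the round labelled tin, upright in the short bay, and the small pale wooden block, lying flat in the long bay. Everything must sit on the tray floor inside its bay, not on a lip or divider, and the dark block and the glue tip stay where they stand.

Things in the scene. Friction and masses are not known exactly. Their poses are not given: they have to be found in the camera images.
- screw_jar_mid (a point): Centre of the glass jar of screws with a pale tin lid: upright cylinder, 66 mm across, 81 mm tall, about 0.28 kg; this point is on its axis, half-way up (40.5 mm above its underside). It stands on the bench board (a fixed grey sheet whose top is at z = 0.008; all stock and both trays are on it). z is up.
- tin_mid (a point): Centre of the round tin with a bright printed paper label: upright cylinder, 58 mm across, 82 mm tall, about 0.21 kg; this point is on its axis, 41 mm above its underside. It stands on the bench board. z is up.
- big_block_mid (a point): Centre of the large pale wooden block, 36 x 92 x 22 mm: lying flat on the bench board; its y axis runs along the 92 mm length, x across the 36 mm width, z up (22 mm thick, this point is 11 mm above its underside).
- small_block_mid (a point): Centre of the small pale wooden block with a black dot on top, 27 x 68 x 17 mm: lying flat on the bench board; its y axis runs along the 68 mm length, x across the 27 mm width, z up (17 mm thick, this point is 8.5 mm above its underside).
- dark_block_mid (a point): Centre of the dark brown wooden block, 30 x 76 x 18 mm, lying flat on the bench board among the stock (y along its length). It belongs to no kit and stays where it is.
- glue_tip_mid (a point): Centre (31 mm above its foot) of the grey conical glue tip, 34 mm across its flared foot, 62 mm tall, standing on the bench board among the stock, light and easily knocked over. It belongs to no kit and stays where it is.
- square_tray: Squarish wooden tray, 118 (x) by 159 mm (y), fixed on the bench board. Origin: centre of underside. Floor 3 mm thick; lips and divider 5 mm wide, tops 9 mm above the underside. Two bays side by side, each 108 mm long in x: broad bay, 84 mm wide, centred at y = -32.5 mm; slim bay, 60 mm wide, centred at y = +44.5 mm. Jar and block, both centred, leave 26 mm between them.
- long_tray: Long narrow wooden tray, 88 (x) by 191 mm (y), fixed on the bench board. Origin: centre of underside. Floor 3 mm thick; lips and divider 5 mm wide, tops 9 mm above the underside. Two bays end to end, each 78 mm wide in x: short, squarish bay, 76 mm along y, centred at y = +52.5 mm; long bay, 100 mm along y, centred at y = -40.5 mm.
Mind the look-alikes: they are no part of the job. What is shaped like the part that bears tin_mid but green is not meant.

How it is judged:
By the outcome, as a careful person would: the job done as asked, in the order asked, and still so for the second after the job is handed in, with the robot touching nothing.
It also fails if it takes over 99 s, if anything falls off the work surface, if the arm or the gripper's body presses on something with over 40 N, if the wrist force passes 120 N, or if a joint passes its speed limit or range.

ROBOT

A 6-joint arm with a two-finger parallel gripper is mounted at the origin on the work surface; the furniture and walls round the work are solid. World frame = base frame: x ahead of the robot, y to its left, z up, the work surface at z = 0. Lengths are in m, angles in degrees, forces in N, time in s.
With the tool pointing down it reaches from about 0.35 to 0.875 m from the base axis. Payload 4.2 kg.
Tool frame: the origin (TCP) lies midway between the tips of the shut fingers; the grasp point (between the pads) lies 19 mm behind it; z points along the fingers, y is the line along which they close (so a half turn about z gives the same grasp; the last joint's range is limited). The gripper opens to 87 mm and grips with 3 to 60 N. Pads are 19 mm wide; open, the fingers measure 117 mm over their backs; the gripper's body (75 mm by 190 mm) begins 51 mm behind the grasp point.
Start: joints at [90.562, 22.042, 0.453, 0, -68.411, -14.817], TCP at [0.154, 0.606, 0.189] pointing down, gripper open.
Joint ranges: [-179.83, 179.83], [-69.29, 118.12], [-61.27, 80.66], [-181.25, 117.63], [-171.15, -9.14], [-177.46, 177.46]. Speed limits (degrees/s): [159.86, 159.86, 180, 180, 180, 180].

INTERFACE

Orientations are given as a 3x3 rotation matrix whose columns are the frame's x, y, z axes.
In Python, from station import r, cams gives the robot as it stands.
- The arm moves only by the tool play_rows, never from a script. Its argument "commands" is text: rows parted by semicolons, each of 6 numbers parted by spaces: the shift along the world's x, y, z normalised to -1 to 1, where 1 is 30 mm, then the turn, a rotation vector about the world's x, y, z normalised to -1 to 1, where 1 is 0.15 rad. A call has 1 to 20 rows; each row shifts and turns the commanded pose from where the row before left it; what a row does not reach is not made up. A row lasts 1/10 s, in which the tool goes at most 50 mm and 8.59 degrees, less where a joint would pass 70% of its speed; a pose out of reach is approached as far as the arm can. A call with a number of a shift or a turn outside -1 to 1 is refused whole. A call with a gripper value outside its range is refused whole. "grip" is the finger opening in mm, from 0 to 87, set as the call begins (left out, the last holds). The fingers move at their own pace and stop on an object; the grip force is fixed at half the most. Time passes only in rows, so rows that do not move let the fingers close. It gives the time, the measured TCP pose, the force, the opening and the grip force at its end, in the units of the state.
- r.sense(): the state, without advancing time (a new reading comes with each control period).
- cams.capture(name): name is "side" or "top"; returns (picture, depth): 480x640x3 uint8, blue, green, red; 480x640 float32, m along the optical axis (not along the pixel's ray), 0 where there is no reading.
- cams.camera_info(name): a dict with "mtx" (3x3 intrinsics, pixels), "R" (3x3) and "t" (3): a world point X has camera coordinates R X + t. Camera axes: x right, y down, z forward; pixel columns grow to the right and rows downward; lengths in m; the calibration is good to about 2 mm. A picture is of the moment at which its call begins. camera_info takes no time and is no camera call.
- r.finish_job(): hands the job in; it is judged then, once.
The state is a dict: "time_s": time; "joints": joint angles; "joint_velocities": joint speeds; "effort": joint torques, N m; "tcp_pos": TCP position; "ee_rot": TCP orientation; "wrist_force": force on the tool from outside, world axes, zero at the start; "moment": the same for the moment, N m; "gripper_width": opening from 0.0 (shut) to 1.0 (fully open); "gripper_force": force on a finger pad.
Only numpy, scipy, OpenCV 4.12 (cv2) and the standard library are available. Lean on these libraries where they do the work, as an engineer would, in place of code of your own. Each camera call takes 0.05 s, during which the arm holds its last target. There are 200 camera calls.

## Working session

There is one attempt and no reset: what is moved stays moved. The work goes in short steps, Python scripts to look and compute and a tool call to move; the robot and the scene stay as the last step left them, time stands still between calls to the robot, and variables do not carry over. Pictures are saved under pics/ and viewed, at most 14 in all, crops included, and the job is handed in when it is done.

Besides the shell and the picture viewer there is one more tool, called after "Emit:" in YAML: its name, and indented under it one key for each argument. play_rows: Moves the arm, as the interface text tells. Scaled input: -1 to 1 covers 30 mm each way for a shift and 0.15 rad each way for a turn. Its arguments: {"type":"object","properties":{"commands":{"type":"string"},"grip":{"type":"number"}},"required":["commands"]}

```bash
mkdir -p pics; ls
python3 - <<'E'
from station import r,cams
import cv2,numpy as np
s=r.sense();print(s['time_s'],s['tcp_pos'],s['ee_rot'])
for n in('side','top'):
    p,d=cams.capture(n);cv2.imwrite(f'pics/{n}0.png',p);np.save(f'{n}0.npy',d);i=cams.camera_info(n);print(n,i['mtx'],i['R'],i['t'],(d>0).mean())
E
```

```text
pics
0.0 [0.15371192 0.60508901 0.18804953] [[ 9.69166014e-01 -2.46408251e-01 -4.59041674e-04]
 [-2.46408662e-01 -9.69163595e-01 -2.16742416e-03]
 [ 8.91847175e-05  2.21370568e-03 -9.99997546e-01]]
side [[538.4037223    0.         320.60625236]
 [  0.         538.4037223  233.05691176]
 [  0.           0.           1.        ]] [[ 0.89712617 -0.44132011  0.02002994]
 [-0.25993637 -0.56397932 -0.78381146]
 [ 0.35720823  0.69797126 -0.62067576]] [-0.30685865  0.31632731  1.15446958] 0.995859375
top [[532.85348251   0.         316.14708848]
 [  0.         532.85348251 248.12805442]
 [  0.           0.           1.        ]] [[ 0.01465175 -0.99987633 -0.00571456]
 [-0.99703657 -0.014178   -0.07561123]
 [ 0.07552085  0.00680546 -0.997121  ]] [0.25486419 0.45300833 1.68430866] 0.99583984375
```

View pics/top0.png

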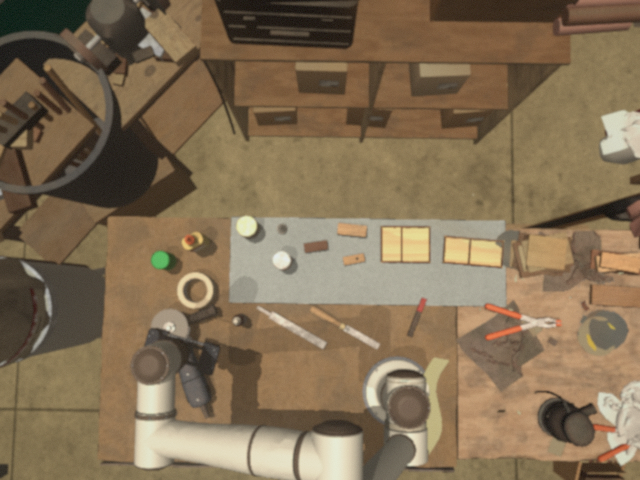

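View pics/side0.png

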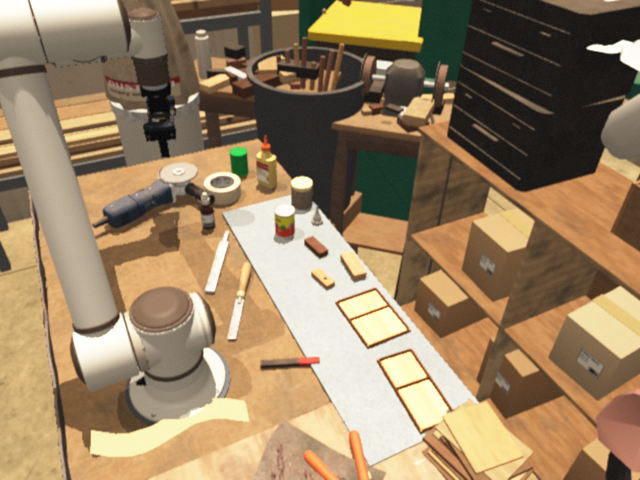

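Top: the board spans cols 230–505. The jar's pale lid is at (246,227), the tin at (282,261), the glue tip at (283,229) and the dark block at (316,246). The big block is at (351,230), the small block at (355,260), the square tray at (405,244) and the long tray at (473,252). In the side view the jar is at (302,192) and the tin, with its red/yellow label, at (285,222).

There are two tin candidates, top (282,261) with the printed label and top (161,260)/side (239,162) in green. The first fits, and I'll confirm it in a crop.

```bash
cat > h.py <<'E'
import numpy as np,cv2
from station import r,cams
I={n:cams.camera_info(n) for n in('side','top')}
def world(n,uv,d):  # pixels + depth -> world
    i=I[n];uv=np.atleast_2d(uv).astype(float);k=np.linalg.inv(i['mtx'])
    c=np.c_[uv,np.ones(len(uv))]@k.T*np.reshape(d,(-1,1));return (c-i['t'])@i['R']
def plane(n,uv,z):  # cast ray on plane z
    i=I[n];uv=np.atleast_2d(uv).astype(float);c=np.c_[uv,np.ones(len(uv))]@np.linalg.inv(i['mtx']).T@i['R']
    o=-i['R'].T@i['t'];return o+c*((z-o[2])/c[:,2])[:,None]
def proj(n,X):
    i=I[n];c=i['R']@np.asarray(X)+i['t'];return (i['mtx']@c/c[2])[:2]
def cloud(n,D):
    v,u=np.mgrid[:480,:640];return world(n,np.c_[u.ravel(),v.ravel()],D.ravel()).reshape(480,640,3)
E
python3 - <<'E'
from h import *
t=cv2.imread('pics/top0.png');s=cv2.imread('pics/side0.png')
a=cv2.resize(t[205:315,225:515],None,fx=2.75,fy=2.75,interpolation=cv2.INTER_CUBIC)
b=cv2.resize(s[140:290,220:400],None,fx=1.9,fy=1.9,interpolation=cv2.INTER_CUBIC)
o=np.zeros((600,800,3),np.uint8);o[:a.shape[0],:a.shape[1]]=a[:, :800];o[305:305+b.shape[0],:b.shape[1]]=b
c=cv2.resize(s[275:440,325:480],None,fx=1.75,fy=1.75,interpolation=cv2.INTER_CUBIC);o[305:305+c.shape[0],400:400+c.shape[1]]=c
cv2.imwrite('pics/crop.png',o)
for n in('top','side'):
    W=cloud(n,np.load(n+'0.npy'));z=W[...,2]
    B=(z<.012)&(z>.003)&(W[...,0]>.4)&(W[...,0]<.75)&(abs(W[...,1])<.5)
    print(n,'board z',np.median(z[B]))
    m=((z>.0145)&(z<.13)&(W[...,0]>.42)&(W[...,0]<.85)&(W[...,1]>-.5)&(W[...,1]<.42)).astype(np.uint8)
    k,l,st,ce=cv2.connectedComponentsWithStats(m)
    for j in range(1,k):
        if st[j,4]<15:continue
        P=W[l==j];zt=np.percentile(P[:,2],90);top=P[P[:,2]>zt-.006]
        (cx,cy),(w,h),an=cv2.minAreaRect((top[:,:2]*1000).astype(np.float32))
        print(n,ce[j].round(),st[j,4],'z90 %.4f'%zt,'rect',round(cx),round(cy),round(w),round(h),round(an,1),'mean',(top.mean(0)*1000).round(1))
E
```

```text
top board z 0.007620784865912477
top [352. 230.] 341 z90 0.0345 rect 508 149 91 36 84.8 mean [509.5 147.9  31.9]
top [282. 229.] 77 z90 0.0469 rect 509 370 9 12 62.8 mean [508.8 370.5  53. ]
top [386. 227.] 22 z90 0.0208 rect 522 36 7 40 6.2 mean [521.6  38.5  18.2]
top [404. 227.] 34 z90 0.0223 rect 515 -21 22 43 5.0 mean [520.1 -21.8  19.5]
top [429. 237.] 27 z90 0.0216 rect 492 -95 14 49 89.8 mean [487.7 -99.2  19.5]
top [382. 245.] 40 z90 0.0211 rect 464 51 87 13 0.2 mean [462.9  51.2  17.9]
top [401. 237.] 25 z90 0.0205 rect 487 -9 43 9 3.1 mean [489.5  -9.9  17.4]
top [541. 247.] 1359 z90 0.1219 rect 456 -427 76 139 4.7 mean [ 454.2 -428.9  119.9]
top [470. 240.] 15 z90 0.0224 rect 481 -228 15 16 88.3 mean [ 483.2 -230.6   19.4]
top [316. 246.] 225 z90 0.0299 rect 455 263 30 75 9.8 mean [454.4 262.6  27.5]
top [444. 250.] 33 z90 0.0210 rect 447 -148 9 54 84.8 mean [ 448.  -147.4   18.2]
top [281. 253.] 60 z90 0.0928 rect 427 370 13 40 0.5 mean [426.7 366.3  90.1]
top [356. 256.] 55 z90 0.0286 rect 427 142 10 66 1.0 mean [425.8 134.1  25.9]
side board z 0.007136742358940578
side [292. 216.] 89 z90 0.0883 rect 427 365 45 14 89.5 mean [426.5 366.8  86.3]
side [317. 217.] 102 z90 0.0513 rect 510 371 9 9 41.7 mean [510.1 371.2  54.7]
side [315. 246.] 241 z90 0.0258 rect 455 261 31 81 9.3 mean [454.7 260.1  23.4]
side [353. 265.] 409 z90 0.0299 rect 508 148 96 38 84.2 mean [507.9 145.3  27.6]
side [327. 278.] 71 z90 0.0237 rect 427 141 13 69 1.2 mean [425.3 132.8  21.5]
side [388. 305.] 16 z90 0.0167 rect 518 -13 22 25 51.5 mean [517.7 -14.1  15.6]
side [439. 391.] 15 z90 0.0183 rect 484 -271 17 5 89.5 mean [ 484.4 -272.1   16.2]
side [492. 437.] 2873 z90 0.1193 rect 457 -433 78 129 3.1 mean [ 452.9 -433.   117.5]
```

View pics/crop.png

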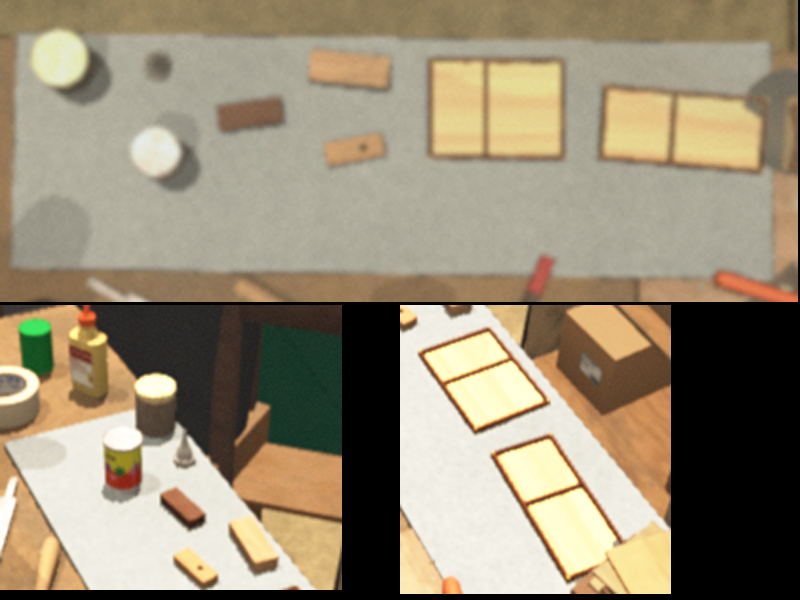

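The crop confirms it: the labelled tin is at top crop (157,152), the jar of screws at (60,58), and the small block with its dot at (355,150). The slim and short bays both lie on the +y (left) side. Next I take precise positions from colour contours and rays.

```bash
cat > meas.py <<'E'
from h import *
def meas(n,img,D,roi,fn,z):
    """mask in ROI (x0,y0,x1,y1), 6x upsampled; rect & circle on plane z (m)"""
    x0,y0,x1,y1=roi;c=cv2.resize(img[y0:y1,x0:x1],None,fx=6,fy=6,interpolation=cv2.INTER_CUBIC)
    m=fn(cv2.cvtColor(c,cv2.COLOR_BGR2HSV).astype(int)).astype(np.uint8)
    cs,_=cv2.findContours(m,cv2.RETR_EXTERNAL,cv2.CHAIN_APPROX_NONE);q=max(cs,key=cv2.contourArea)[:,0]
    uv=(q+.5)/6-.5+[x0,y0];P=plane(n,uv,z)[:,:2]*1000
    f=np.zeros_like(m);cv2.drawContours(f,[q],-1,1,-1)
    f=cv2.erode(cv2.resize(f,(x1-x0,y1-y0),interpolation=cv2.INTER_NEAREST),np.ones((3,3)))
    vv,uu=np.nonzero(f);zz=world(n,np.c_[uu+x0,vv+y0],D[vv+y0,uu+x0])[:,2]
    R=cv2.minAreaRect(P.astype(np.float32));C=cv2.minEnclosingCircle(P.astype(np.float32))
    b=cv2.boxPoints(R);e=[b[1]-b[0],b[2]-b[1]];L=max(e,key=np.linalg.norm);yaw=np.degrees(np.arctan2(L[1],L[0]))%180
    print(n,roi,'rect',np.round(R[0],1),np.round(R[1],1),'long-axis yaw %.1f'%yaw,'circ',np.round(C[0],1),round(C[1],1),'area',round(cv2.contourArea(P.astype(np.float32))),'zmed %.4f'%np.median(zz))
E
python3 - <<'E'
from meas import *
im={n:cv2.imread(f'pics/{n}0.png') for n in I};D={n:np.load(n+'0.npy') for n in I}
sat=lambda h:h[...,1]>75
T=lambda roi,fn,z:meas('top',im['top'],D['top'],roi,fn,z)
S=lambda roi,fn,z:meas('side',im['side'],D['side'],roi,fn,z)
T((332,220,372,241),sat,.03);T((338,250,372,269),sat,.025)
T((376,220,435,268),sat,.017);T((438,232,503,272),sat,.017)
br=lambda h:h[...,2]>185
T((234,214,262,241),lambda h:(h[...,2]>170)&(h[...,1]>25),.089);T((268,248,298,275),br,.09)
S((333,250,372,282),lambda h:(h[...,1]>75)&(h[...,2]>165),.03);S((305,264,340,292),lambda h:(h[...,1]>75)&(h[...,2]>165),.025)
S((330,282,415,352),sat,.017);S((372,345,455,432),sat,.017)
print(proj('side',[.42,.372,.09]),proj('side',[.515,.445,.089]))
h=cv2.cvtColor(im['side'],cv2.COLOR_BGR2HSV);print(h[205:213,285],h[180:190,302])
E
```

```text
top (332, 220, 372, 241) rect [508.5 149.4] [93.6 38.5] long-axis yaw 84.7 circ [509.1 149. ] 48.2 area 3395 zmed 0.0289
top (338, 250, 372, 269) rect [416.2 142.1] [28.1 69. ] long-axis yaw 101.3 circ [416.1 142.2] 34.9 area 1802 zmed 0.0240
top (376, 220, 435, 268) rect [466.7 -22.5] [117.7 157.5] long-axis yaw 90.3 circ [466.4 -22.5] 96.2 area 18188 zmed 0.0106
top (438, 232, 503, 272) rect [ 446.3 -239. ] [191.1  89.3] long-axis yaw 86.3 circ [ 446.6 -238.7] 103.4 area 16261 zmed 0.0103
top (234, 214, 262, 241) rect [504.1 480.9] [79.3 69.2] long-axis yaw 1.5 circ [499.5 485. ] 46.1 area 4235 zmed 0.0858
top (268, 248, 298, 275) rect [408.  369.3] [55.6 55.3] long-axis yaw 46.0 circ [408.5 369.8] 29.4 area 2442 zmed 0.0870
side (333, 250, 372, 282) rect [506.6 143.7] [94.6 37.8] long-axis yaw 85.9 circ [507.1 143.4] 49.0 area 3197 zmed 0.0278
side (305, 264, 340, 292) rect [414.1 136.3] [29.2 69.7] long-axis yaw 103.0 circ [415.3 136.8] 35.8 area 1812 zmed 0.0214
side (330, 282, 415, 352) rect [464.7 -27.7] [120.8 163.1] long-axis yaw 90.3 circ [464.3 -27.6] 99.6 area 19195 zmed 0.0091
side (372, 345, 455, 432) rect [ 444.9 -253.3] [214.5  93.8] long-axis yaw 85.9 circ [ 445.1 -250.3] 111.9 area 17739 zmed 0.0095
[287.61053277 206.93088943] [307.28171179 186.34743027]
[[ 20   3 255]
 [ 30   2 255]
 [ 23   4 255]
 [ 21   7 255]
 [ 23   8 254]
 [ 21   7 254]
 [ 21   7 255]
 [ 20   6 255]] [[ 29  26 255]
 [ 29  25 255]
 [ 30  20 255]
 [ 30  16 255]
 [ 30  20 255]
 [ 30  22 255]
 [ 30  23 255]
 [ 29  45 255]
 [ 23  97 240]
 [ 18 115 177]]
```

Emit:
play_rows:
  commands: "0.737 -0.955 -0.083 0 0 -0.585;0.737 -0.955 -0.083 0 0 -0.585;0.737 -0.955 -0.083 0 0 -0.585;0.737 -0.955 -0.083 0 0 -0.585;0.737 -0.955 -0.083 0 0 -0.585;0.737 -0.955 -0.083 0 0 -0.585;0.737 -0.955 -0.083 0 0 -0.585;0.737 -0.955 -0.083 0 0 -0.585;0.737 -0.955 -0.083 0 0 -0.585;0.737 -0.955 -0.083 0 0 -0.585;0.737 -0.955 -0.083 0 0 -0.585;0.737 -0.955 -0.083 0 0 -0.585;0.737 -0.955 -0.083 0 0 -0.585;0.737 -0.955 -0.083 0 0 -0.585;0.737 -0.955 -0.083 0 0 -0.585;0.737 -0.955 -0.083 0 0 -0.585;0 0 0 0 0 0;0 0 0 0 0 0"
  grip: 60

```text
time_s: 1.9
tcp_pos: [0.5075, 0.1465, 0.1487]
ee_rot: [[-0.083, -0.997, -0.001], [-0.997, 0.083, -0.0], [0.001, 0.001, -1.0]]
wrist_force: [0.1, -0.1, -0.0]
gripper_width: 0.691
gripper_force: 0.0
```

Run:
```python
from meas import *
im={n:cv2.imread(f'pics/{n}0.png') for n in I};D={n:np.load(n+'0.npy') for n in I}
b=lambda h:h[...,2]>215
for n,roi in(('top',(234,214,262,241)),('side',(288,174,314,192))):meas(n,im[n],D[n],roi,b,.089)
for n,roi in(('top',(268,248,298,275)),('side',(272,203,298,216))):meas(n,im[n],D[n],roi,b,.09)
s=r.sense();print(s['time_s'],s['tcp_pos'],np.degrees(np.arctan2(s['ee_rot'][1,1],s['ee_rot'][0,1])),s['ee_rot'][:,2],s['joints'])
p,d=cams.capture('side');c=cv2.resize(p[90:330,220:540],None,fx=2.5,fy=2.5);cv2.imwrite('pics/s1.png',c)
```

```text
top (234, 214, 262, 241) rect [510.6 478. ] [57.2 56.9] long-axis yaw 0.8 circ [510.3 478.2] 29.7 area 2615 zmed 0.0873
side (288, 174, 314, 192) rect [507.6 472.6] [68.2 66.7] long-axis yaw 81.6 circ [507.7 472.8] 35.5 area 3551 zmed 0.0860
top (268, 248, 298, 275) rect [407.4 368.4] [48.3 48.5] long-axis yaw 130.8 circ [407.3 368.2] 25.3 area 1878 zmed 0.0869
side (272, 203, 298, 216) rect [403.8 369. ] [61.1 64.4] long-axis yaw 155.4 circ [398.8 372.1] 39.8 area 3414 zmed 0.0851
1.9 [0.50752644 0.14649293 0.14867839] 175.2124988339387 [-1.28774565e-03 -4.94789231e-04 -9.99999048e-01] [ 3.36970715e+01  1.46840558e+01 -1.65091501e+01 -2.02640064e-02
 -5.88839096e+01 -3.84740678e+01]
```

View pics/s1.png

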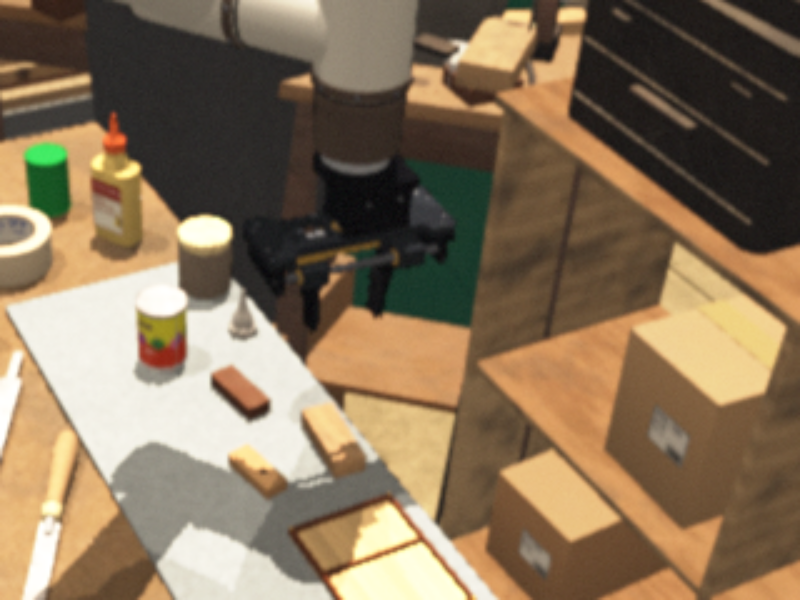

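The side picture shows the gripper over the big block at about (330,435), with its long body along the closing line. Descending.

Emit:
play_rows:
  commands: "0 0 -0.9 0 0 0;0 0 -0.9 0 0 0;0 0 -0.9 0 0 0;0 0 -0.9 0 0 0;0 0 -0.4 0 0 0;0 0 -0.35 0 0 0;0 0 0 0 0 0;0 0 0 0 0 0"

```text
time_s: 2.75
tcp_pos: [0.5082, 0.148, 0.0196]
ee_rot: [[-0.081, -0.997, 0.001], [-0.997, 0.081, 0.001], [-0.001, -0.001, -1.0]]
wrist_force: [-0.5, -0.3, -0.6]
gripper_width: 0.688
gripper_force: 0.0
```

Emit:
play_rows:
  commands: "0 0 0 0 0 0;0 0 0 0 0 0;0 0 0 0 0 0;0 0 0 0 0 0;0 0 0 0 0 0;0 0 0 0 0 0;0 0 0 0 0 0;0 0 0 0 0 0"
  grip: 20

```text
time_s: 3.55
tcp_pos: [0.5076, 0.1473, 0.0188]
ee_rot: [[-0.082, -0.997, -0.0], [-0.997, 0.082, -0.0], [0.0, 0.0, -1.0]]
wrist_force: [-1.1, -0.3, 1.3]
gripper_width: 0.235
gripper_force: 0.0
```

Width is 20 mm with no force, so nothing is held. I'll lift and look.

Emit:
play_rows:
  commands: "0 0 0.9 0 0 0;0 0 0.9 0 0 0;0 0 0.9 0 0 0;0 0 0 0 0 0"
  grip: 60

```text
time_s: 3.95
tcp_pos: [0.5104, 0.1487, 0.1038]
ee_rot: [[-0.081, -0.997, 0.008], [-0.997, 0.081, 0.004], [-0.004, -0.007, -1.0]]
wrist_force: [0.3, 0.7, 0.3]
gripper_width: 0.513
gripper_force: 0.0
```

Run:
```python
from meas import *
for n,(y0,y1,x0,x1) in(('side',(150,330,260,440)),('top',(190,290,280,420))):
    p,d=cams.capture(n);cv2.imwrite(f'pics/{n}2f.png',p);np.save(n+'2.npy',d)
    c=cv2.resize(p[y0:y1,x0:x1],(400,400*(y1-y0)//(x1-x0)));globals()[n]=c
o=np.zeros((400,800,3),np.uint8);o[:side.shape[0],:400]=side;o[:top.shape[0],400:]=top
cv2.imwrite('pics/s2.png',o)
```

```text
(no output)
```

View pics/s2.png

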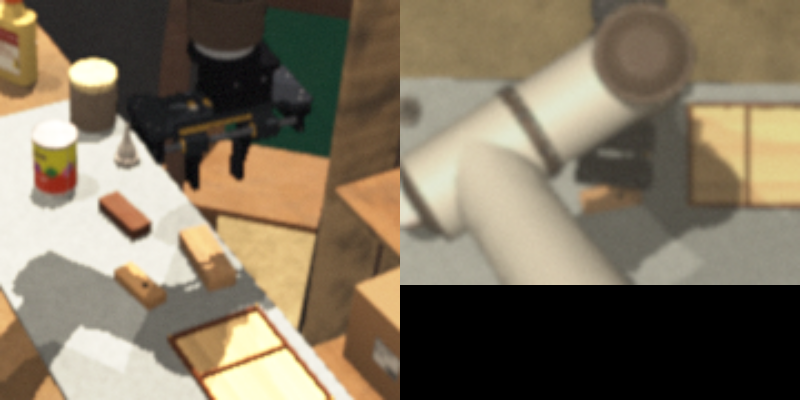

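The side picture puts the fingertips at crop (190,185) and (240,175), beyond the block at (205,250). The reported TCP and the cameras disagree, so I'll quantify that.

Run:
```python
from meas import *
s=r.sense();print(s['tcp_pos'],s['joints'])
X=s['tcp_pos'];print('expected side',proj('side',X),'top',proj('top',X))
p=cv2.imread('pics/side2f.png');d=np.load('side2.npy')
W=cloud('side',d);z=W[...,2]
m=(W[...,0]>.4)&(W[...,0]<.75)&(W[...,1]>0)&(W[...,1]<.32)&(z>.06)&(z<.3)
P=W[m];
for a in np.arange(.08,.3,.02):
    q=P[(P[:,2]>=a)&(P[:,2]<a+.02)]
    if len(q)>5:print('%.2f'%a,len(q),q.min(0).round(3),q.max(0).round(3),np.median(q,0).round(3))
for uv in((344,230),(367,226)):print(uv,world('side',uv,d[uv[1]-3,uv[0]]))
W=cloud('top',np.load('top2.npy'));print('wrist top',np.median(W[200:215,357:372].reshape(-1,3),0))
for t in('top0','side0'):
    W=cloud(t[:-1],np.load(t+'.npy'));m=(np.hypot(W[...,0],W[...,1])<.25)&(W[...,2]>.02)&(W[...,2]<.12);print(t,'base',W[m].min(0),W[m].max(0),np.median(W[m],0))
```

```text
[0.50761167 0.147505   0.10016848] [ 3.37842126e+01  1.75833101e+01 -2.03011580e+01 -2.80174855e-02
 -5.20467514e+01 -3.84807515e+01]
expected side [354.02438862 241.92653909] top [353.63672914 227.53141876]
0.12 23 [0.478 0.133 0.132] [0.54  0.162 0.139] [0.531 0.14  0.138]
0.14 90 [0.477 0.13  0.14 ] [0.54  0.164 0.16 ] [0.531 0.141 0.15 ]
0.16 88 [0.472 0.13  0.16 ] [0.547 0.157 0.18 ] [0.531 0.139 0.17 ]
0.18 58 [0.473 0.13  0.18 ] [0.547 0.155 0.2  ] [0.536 0.137 0.186]
0.20 284 [0.418 0.101 0.202] [0.592 0.193 0.22 ] [0.49  0.116 0.215]
0.22 597 [0.412 0.099 0.22 ] [0.599 0.191 0.24 ] [0.484 0.121 0.229]
0.24 917 [0.412 0.099 0.24 ] [0.607 0.192 0.26 ] [0.491 0.13  0.247]
0.26 251 [0.49  0.117 0.26 ] [0.558 0.17  0.28 ] [0.511 0.123 0.27 ]
0.28 109 [0.488 0.104 0.28 ] [0.554 0.159 0.3  ] [0.51  0.12  0.292]
(344, 230) [[0.47943544 0.15353137 0.14384165]]
(367, 226) [[0.53207705 0.13162708 0.15482514]]
wrist top [0.50879424 0.14974645 0.50224697]
top0 base [-0.16085991 -0.09737697  0.02011126] [0.2358586  0.08673993 0.11584841] [0.01559357 0.0564676  0.03779964]
side0 base [-0.15232535 -0.07447271  0.02000854] [0.0780492  0.01329444 0.11992373] [-0.00640946 -0.05486877  0.06070072]
```

The xy agrees (508,148), but the real fingertips stand about 32 mm higher (0.132) than the reported TCP z (0.100). They closed above the block. I'll correct for that and descend in checked steps.

Emit:
play_rows:
  commands: "0 0 -0.9 0 0 0;0 0 -0.9 0 0 0;0 0 -0.9 0 0 0;0 0 -0.5 0 0 0;0 0 -0.2 0 0 0;0 0 0 0 0 0;0 0 0 0 0 0"

```text
time_s: 4.75
tcp_pos: [0.508, 0.1475, -0.002]
ee_rot: [[-0.082, -0.997, 0.0], [-0.997, 0.082, 0.0], [-0.0, -0.0, -1.0]]
wrist_force: [-0.5, -0.2, 0.0]
gripper_width: 0.693
gripper_force: 0.0
```

```bash
cat > tip.py <<'E'
from meas import *
s=r.sense();X=s['tcp_pos'];print(s['time_s'],X.round(4),s['gripper_width'],s['wrist_force'].round(1))
p,d=cams.capture('side');W=cloud('side',d)
h=cv2.cvtColor(p,cv2.COLOR_BGR2HSV);dark=h[...,2]<75
m=dark&(abs(W[...,0]-X[0])<.07)&(abs(W[...,1]-X[1])<.05)&(W[...,2]>.012)&(W[...,2]<X[2]+.09)
P=W[m];print(len(P),'finger z low pct',np.percentile(P[:,2],[0,1,3,10,50]).round(4),'tip offset',np.percentile(P[:,2],1)-X[2])
cv2.imwrite('pics/tipf.png',p)
E
python3 tip.py
```

```text
4.75 [ 0.508   0.1475 -0.002 ] 0.6929274070654466 [-0.5 -0.2  0. ]
146 finger z low pct [0.0306 0.0336 0.0353 0.0396 0.0611] tip offset 0.035598302912105986
```

Emit:
play_rows:
  commands: "0 0 -0.2 0 0 0;0 0 -0.2 0 0 0;0 0 -0.05 0 0 0;0 0 0 0 0 0;0 0 0 0 0 0"

```text
time_s: 5.3
tcp_pos: [0.5077, 0.1473, -0.0157]
ee_rot: [[-0.082, -0.997, 0.0], [-0.997, 0.082, -0.0], [0.0, -0.0, -1.0]]
wrist_force: [-0.2, 0.2, -0.1]
gripper_width: 0.692
gripper_force: 0.0
```

Emit:
play_rows:
  commands: "0 0 0 0 0 0;0 0 0 0 0 0;0 0 0 0 0 0;0 0 0 0 0 0;0 0 0 0 0 0;0 0 0 0 0 0;0 0 0 0 0 0;0 0 0 0 0 0"
  grip: 20

```text
time_s: 6.1
tcp_pos: [0.5077, 0.1474, -0.0156]
ee_rot: [[-0.082, -0.997, 0.0], [-0.997, 0.082, 0.0], [-0.0, -0.0, -1.0]]
wrist_force: [0.6, 0.3, 0.8]
gripper_width: 0.416
gripper_force: 30.0
```

```bash
python3 tip.py; python3 -c "
import cv2;p=cv2.imread('pics/tipf.png');cv2.imwrite('pics/t3.png',cv2.resize(p[150:310,290:430],None,fx=3.5,fy=3.5,interpolation=2))"
```

```text
6.1 [ 0.5077  0.1474 -0.0156] 0.415523413898183 [0.6 0.3 0.8]
149 finger z low pct [0.0135 0.0149 0.0188 0.0245 0.0457] tip offset 0.030523852967153382
```

View pics/t3.png

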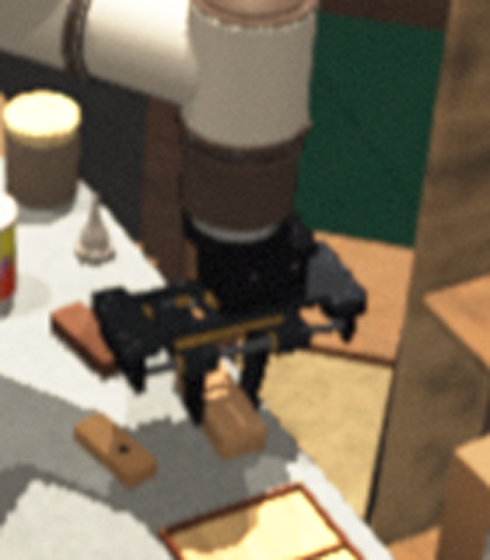

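It's gripped at 36 mm with 30 N; the picture shows the fingers around the block at crop (230,410). Lifting and turning towards the slim bay.

Emit:
play_rows:
  commands: "0 0 0.6 0 0 0;0 0 0.9 0 0 0;0 0 0.5 0 0 0;-0.128 -0.388 0 0 0 -0.899;-0.128 -0.388 0 0 0 -0.899;-0.128 -0.388 0 0 0 -0.899;-0.128 -0.388 0 0 0 -0.899;-0.128 -0.388 0 0 0 -0.899;-0.128 -0.388 0 0 0 -0.899;-0.128 -0.388 0 0 0 -0.899;-0.128 -0.388 0 0 0 -0.899;-0.128 -0.388 0 0 0 -0.899;-0.128 -0.388 0 0 0 -0.899;-0.128 -0.388 0 0 0 -0.899;0 0 0 0 0 0;0 0 0 0 0 0;0 0 0 0 0 0"

```text
time_s: 7.85
tcp_pos: [0.4657, 0.0197, 0.0444]
ee_rot: [[-1.0, -0.008, 0.0], [-0.008, 1.0, 0.0], [-0.0, 0.0, -1.0]]
wrist_force: [-0.3, -0.3, -0.3]
gripper_width: 0.407
gripper_force: 30.0
```

```bash
python3 tip.py; python3 -c "
import cv2;p=cv2.imread('pics/tipf.png');cv2.imwrite('pics/t4.png',cv2.resize(p[180:380,290:470],None,fx=3,fy=3,interpolation=2))"
```

```text
7.85 [0.4657 0.0197 0.0444] 0.4065317477780499 [-0.3 -0.3 -0.3]
112 finger z low pct [0.0122 0.0132 0.0134 0.0145 0.0952] tip offset -0.031112315682811933
```

View pics/t4.png

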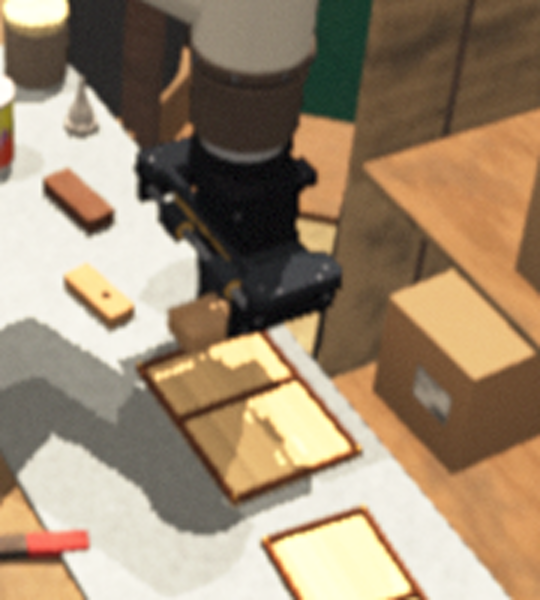

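The picture shows the block held level above the slim bay (crop (200,320)), aligned with the tray. Lowering and releasing.

Emit:
play_rows:
  commands: "0 0 -0.8 0 0 0;0 0 -0.6 0 0 0;0 0 -0.3 0 0 0;0 0 -0.12 0 0 0;0 0 -0.06 0 0 0;0 0 0 0 0 0;0 0 0 0 0 0;0 0 0 0 0 0"

```text
time_s: 8.7
tcp_pos: [0.4658, 0.0195, -0.0115]
ee_rot: [[-1.0, -0.006, 0.001], [-0.006, 1.0, 0.0], [-0.001, 0.0, -1.0]]
wrist_force: [0.1, 0.5, -0.2]
gripper_width: 0.407
gripper_force: 30.0
```

Emit:
play_rows:
  commands: "0 0 0 0 0 0;0 0 0 0 0 0;0 0 0 0 0 0;0 0 0 0 0 0;0 0 0 0 0 0;0 0 0.2 0 0 0;0 0 0.4 0 0 0;0 0 0.8 0 0 0;0 0 1 0 0 0;0 0 1 0 0 0;0 0 1 0 0 0;0 0 1 0 0 0"
  grip: 60

```text
time_s: 9.9
tcp_pos: [0.4651, 0.0192, 0.1517]
ee_rot: [[-1.0, -0.005, 0.0], [-0.005, 1.0, 0.0], [-0.0, 0.0, -1.0]]
wrist_force: [0.6, -0.0, 0.0]
gripper_width: 0.689
gripper_force: 0.0
```

Emit:
play_rows:
  commands: "0.087 0.894 0 0 0 0.614;0.087 0.894 0 0 0 0.614;0.087 0.894 0 0 0 0.614;0.087 0.894 0 0 0 0.614;0.087 0.894 0 0 0 0.614;0.087 0.894 0 0 0 0.614;0.087 0.894 0 0 0 0.614;0.087 0.894 0 0 0 0.614;0.087 0.894 0 0 0 0.614;0.087 0.894 0 0 0 0.614;0.087 0.894 0 0 0 0.614;0.087 0.894 0 0 0 0.614;0.087 0.894 0 0 0 0.614;0.087 0.894 0 0 0 0.614;0.087 0.894 0 0 0 0.614;0.087 0.894 0 0 0 0.614;0.087 0.894 0 0 0 0.614;0 0 0 0 0 0;0 0 0 0 0 0;0 0 0 0 0 0"
  grip: 87

```text
time_s: 11.9
tcp_pos: [0.5096, 0.4744, 0.1501]
ee_rot: [[-0.001, -1.0, -0.0], [-1.0, 0.001, -0.001], [0.001, 0.0, -1.0]]
wrist_force: [0.6, -0.6, -0.6]
gripper_width: 0.998
gripper_force: 0.0
```

```bash
python3 tip.py
python3 - <<'E'
from meas import *
t,d=cams.capture('top');s,ds=cams.capture('side')
meas('top',t,d,(376,220,402,268),lambda h:(h[...,1]>60)&(h[...,2]>0),.017)
o=np.zeros((420,800,3),np.uint8)
o[:400,:400]=cv2.resize(t[215:275,375:435],(400,400),interpolation=2);o[:420,400:]=cv2.resize(s[100:268,230:390],(400,420),interpolation=2)
cv2.imwrite('pics/s5.png',o)
E
```

```text
11.9 [0.5096 0.4744 0.1501] 0.9976304657292988 [ 0.6 -0.6 -0.6]
262 finger z low pct [0.0126 0.0168 0.0233 0.0412 0.2044] tip offset -0.13323396600313162
top (376, 220, 402, 268) rect [466.6  23.1] [119.6  68.3] long-axis yaw 0.3 circ [466.8  21.8] 67.7 area 8021 zmed 0.0190
```

View pics/s5.png

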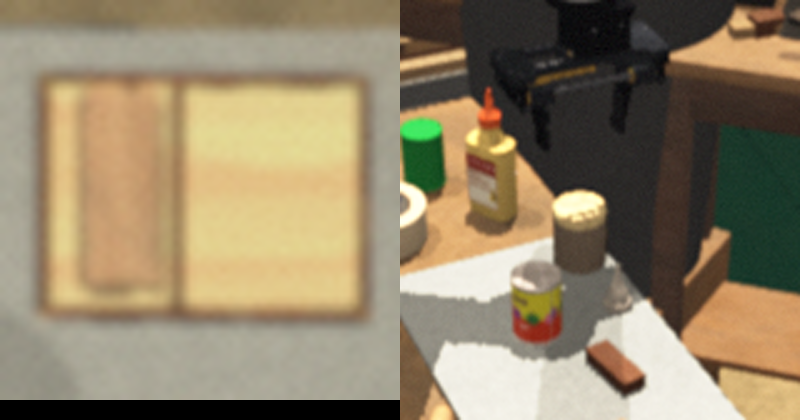

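The top crop (left) shows the block in the slim bay, cols 80–158 and rows 82–290, lying close to the +x lip at row 80. I'll measure whether it is seated while I'm here. The side crop shows the gripper well above the jar.

Run:
```python
from meas import *
t,d=cams.capture('top')
x0,y0,x1,y1=378,222,404,266
h=cv2.cvtColor(t,cv2.COLOR_BGR2HSV)
print('row profile col 392 (V,S,H):',[(y,*h[y,391][::-1]) for y in range(224,265,1)][0:8],[(y,*h[y,391][::-1]) for y in range(252,264)])
print('hue tray floor',h[245,415],h[245,384])
meas('top',t,d,(382,227,401,262),lambda q:(q[...,0]<15)&(q[...,2]>150),.033)
ds=[cams.capture('top')[1] for _ in range(10)];s2=[cams.capture('side')[1] for _ in range(5)]
W=cloud('top',np.median(ds,0));print('top z along rows',[(y,round(float(np.median(W[y,389:396,2])),4)) for y in range(226,262,3)])
W=cloud('side',np.median(s2,0))
for x in np.arange(.41,.53,.01):
    m=(abs(W[...,0]-x)<.005)&(abs(W[...,1]-.018)<.01)&(W[...,2]<.06);print(round(x,2),round(float(np.median(W[m][:,2])),4),end='; ')
```

```text
row profile col 392 (V,S,H): [(224, np.uint8(166), np.uint8(32), np.uint8(23)), (225, np.uint8(156), np.uint8(52), np.uint8(17)), (226, np.uint8(153), np.uint8(93), np.uint8(14)), (227, np.uint8(179), np.uint8(115), np.uint8(15)), (228, np.uint8(207), np.uint8(116), np.uint8(16)), (229, np.uint8(213), np.uint8(113), np.uint8(16)), (230, np.uint8(211), np.uint8(112), np.uint8(15)), (231, np.uint8(209), np.uint8(112), np.uint8(15))] [(252, np.uint8(205), np.uint8(112), np.uint8(15)), (253, np.uint8(202), np.uint8(119), np.uint8(15)), (254, np.uint8(201), np.uint8(113), np.uint8(15)), (255, np.uint8(202), np.uint8(115), np.uint8(15)), (256, np.uint8(194), np.uint8(114), np.uint8(14)), (257, np.uint8(176), np.uint8(112), np.uint8(15)), (258, np.uint8(161), np.uint8(103), np.uint8(17)), (259, np.uint8(183), np.uint8(102), np.uint8(19)), (260, np.uint8(187), np.uint8(105), np.uint8(20)), (261, np.uint8(161), np.uint8(109), np.uint8(17)), (262, np.uint8(132), np.uint8(87), np.uint8(13)), (263, np.uint8(139), np.uint8(40), np.uint8(19))]
hue tray floor [ 21  99 227] [ 22 102 228]
top (382, 227, 401, 262) rect [498.5   9.1] [6.4 4.2] long-axis yaw 0.2 circ [498.5   9.3] 3.3 area 14 zmed nan
top z along rows [(226, 0.0143), (229, 0.0319), (232, 0.0319), (235, 0.0324), (238, 0.0318), (241, 0.0308), (244, 0.0319), (247, 0.0318), (250, 0.0322), (253, 0.0326), (256, 0.0321), (259, 0.0106)]
0.41 0.0126; 0.42 0.0135; 0.43 0.0301; 0.44 0.0307; 0.45 0.0301; 0.46 0.0302; 0.47 0.0305; 0.48 0.0303; 0.49 0.0305; 0.5 0.0306; 0.51 0.0299; 0.52 0.0151; 0.53 0.0057;
  return _methods._mean(a, axis=axis, dtype=dtype,
  ret = ret.dtype.type(ret / rcount)
```

The block lies flat: top at 0.032 along its whole length, spanning x 0.425–0.515, inside the bay. It's seated, so on to the jar.

Emit:
play_rows:
  commands: "0 0.08 -0.9 0 0 0;0 0 -0.9 0 0 0;0 0 -0.7 0 0 0;0 0 -0.6 0 0 0;0 0 -0.5 0 0 0;0 0 -0.5 0 0 0;0 0 -0.4 0 0 0;0 0 -0.2 0 0 0;0 0 0 0 0 0;0 0 0 0 0 0"

```text
time_s: 13.85
tcp_pos: [0.5102, 0.4781, 0.0095]
ee_rot: [[0.001, -1.0, 0.001], [-1.0, -0.001, 0.001], [-0.001, -0.001, -1.0]]
wrist_force: [-0.3, 0.4, 0.5]
gripper_width: 1.002
gripper_force: 0.0
```

Emit:
play_rows:
  commands: "0 0 0 0 0 0;0 0 0 0 0 0;0 0 0 0 0 0;0 0 0 0 0 0;0 0 0 0 0 0;0 0 0 0 0 0;0 0 0 0 0 0"
  grip: 50

```text
time_s: 14.55
tcp_pos: [0.5099, 0.4778, 0.0093]
ee_rot: [[0.0, -1.0, 0.0], [-1.0, -0.0, 0.0], [-0.0, -0.0, -1.0]]
wrist_force: [-0.7, -0.9, 2.5]
gripper_width: 0.753
gripper_force: 30.0
```

Emit:
play_rows:
  commands: "0 0 0.3 0 0 0;0 0 0.6 0 0 0;0 0 0.9 0 0 0;0 0 0.9 0 0 0;0 0 0.9 0 0 0;0 0 0.7 0 0 0;0 0 0 0 0 0;0 0 0 0 0 0"

```text
time_s: 15.35
tcp_pos: [0.509, 0.4772, 0.1369]
ee_rot: [[-0.0, -1.0, -0.002], [-1.0, 0.0, -0.001], [0.001, 0.002, -1.0]]
wrist_force: [0.1, -0.2, -4.2]
gripper_width: 0.75
gripper_force: 30.0
```

Emit:
play_rows:
  commands: "-0.072 -0.3 0 0 0 0;-0.072 -0.6 0 0 0 0;-0.072 -0.95 0 0 0 0;-0.072 -0.95 0 0 0 0;-0.072 -0.95 0 0 0 0;-0.072 -0.95 0 0 0 0;-0.072 -0.95 0 0 0 0;-0.072 -0.95 0 0 0 0;-0.072 -0.95 0 0 0 0;-0.072 -0.95 0 0 0 0;-0.072 -0.95 0 0 0 0;-0.072 -0.95 0 0 0 0;-0.072 -0.95 0 0 0 0;-0.072 -0.95 0 0 0 0;-0.072 -0.95 0 0 0 0;-0.072 -0.95 0 0 0 0;-0.072 -0.95 0 0 0 0;-0.072 -0.95 0 0 0 0;-0.072 -0.95 0 0 0 0;-0.072 -0.75 0 0 0 0"

```text
time_s: 17.35
tcp_pos: [0.4644, -0.0582, 0.1365]
ee_rot: [[-0.001, -1.0, -0.003], [-1.0, 0.001, -0.0], [0.0, 0.003, -1.0]]
wrist_force: [0.0, -1.2, -2.3]
gripper_width: 0.751
gripper_force: 30.0
```

Emit:
play_rows:
  commands: "0 0 0 0 0 0;0 0 0 0 0 0;0 0 0 0 0 0"

```text
time_s: 17.65
tcp_pos: [0.466, -0.056, 0.1374]
ee_rot: [[0.001, -1.0, -0.001], [-1.0, -0.001, -0.0], [0.0, 0.001, -1.0]]
wrist_force: [-0.0, 1.0, -2.1]
gripper_width: 0.752
gripper_force: 30.0
```

Run:
```python
from meas import *
s=r.sense();X=s['tcp_pos'];print(s['time_s'],X)
p,d=cams.capture('side');W=cloud('side',d)
m=(abs(W[...,0]-X[0])<.05)&(abs(W[...,1]-X[1])<.05)&(W[...,2]>.05)&(W[...,2]<X[2]+.07);q=W[m]
print('jar bottom z',np.percentile(q[:,2],[0,1,3]),q.min(0),q.max(0))
cv2.imwrite('pics/s6.png',cv2.resize(p[150:400,290:490],None,fx=2.4,fy=2.4))
```

```text
17.65 [ 0.46604995 -0.05603272  0.13738617]
jar bottom z [0.1328797  0.13699008 0.13927092] [ 0.42043366 -0.09253258  0.1328797 ] [ 0.50991071 -0.04359964  0.20734752]
```

View pics/s6.png

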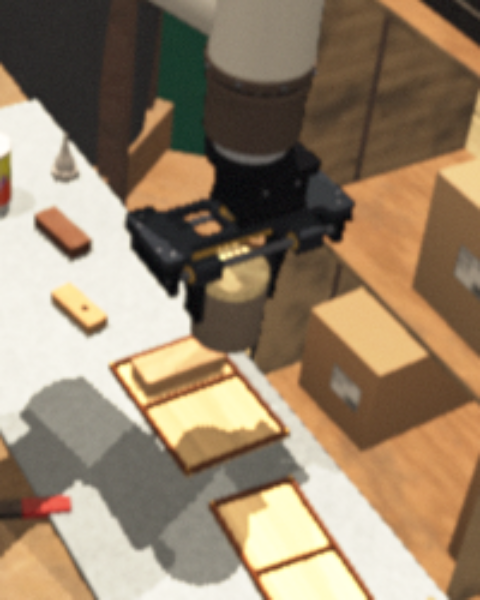

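The jar hangs upright over the tray, with the block flat in the slim bay at crop (180,360). Lowering it into the broad bay.

Emit:
play_rows:
  commands: "0 0 -0.5 0 0 0;0 0 -0.8 0 0 0;0 0 -0.8 0 0 0;0 0 -0.8 0 0 0;0 0 -0.6 0 0 0;0 0 -0.35 0 0 0;0 0 -0.2 0 0 0;0 0 -0.1 0 0 0;0 0 0 0 0 0;0 0 0 0 0 0;0 0 0 0 0 0"

```text
time_s: 18.8
tcp_pos: [0.4671, -0.0563, 0.0141]
ee_rot: [[0.0, -1.0, 0.002], [-1.0, -0.0, 0.0], [-0.0, -0.002, -1.0]]
wrist_force: [-0.9, -0.4, -3.1]
gripper_width: 0.75
gripper_force: 30.0
```

Emit:
play_rows:
  commands: "0 0 0 0 0 0;0 0 0 0 0 0;0 0 0 0 0 0;0 0 0 0 0 0;0 0 0 0 0 0;0 0 0 0 0 0;0 0 0.3 0 0 0;0 0 0.6 0 0 0;0 0 0.9 0 0 0;0 0 0.9 0 0 0;0 0 0.9 0 0 0;0 0 0.9 0 0 0;0 0 0 0 0 0"
  grip: 85

```text
time_s: 20.1
tcp_pos: [0.4695, -0.0562, 0.153]
ee_rot: [[0.001, -1.0, 0.01], [-1.0, -0.001, 0.001], [-0.001, -0.01, -1.0]]
wrist_force: [0.4, -0.7, 0.6]
gripper_width: 0.974
gripper_force: 0.0
```

Emit:
play_rows:
  commands: "-0.123 0.883 0 0 0 0;-0.123 0.883 0 0 0 0;-0.123 0.883 0 0 0 0;-0.123 0.883 0 0 0 0;-0.123 0.883 0 0 0 0;-0.123 0.883 0 0 0 0;-0.123 0.883 0 0 0 0;-0.123 0.883 0 0 0 0;-0.123 0.883 0 0 0 0;-0.123 0.883 0 0 0 0;-0.123 0.883 0 0 0 0;-0.123 0.883 0 0 0 0;-0.123 0.883 0 0 0 0;-0.123 0.883 0 0 0 0;-0.123 0.883 0 0 0 0;-0.123 0.883 0 0 0 0;0 0 0 0 0 0;0 0 0 0 0 0;0 0 0 0 0 0"

```text
time_s: 22.0
tcp_pos: [0.4073, 0.3665, 0.1481]
ee_rot: [[-0.0, -1.0, -0.001], [-1.0, 0.0, -0.001], [0.001, 0.001, -1.0]]
wrist_force: [1.0, -0.6, -1.0]
gripper_width: 0.977
gripper_force: 0.0
```

Run:
```python
from meas import *
s=r.sense();X=s['tcp_pos'];print(s['time_s'],X)
t,d=cams.capture('top');p,ds=cams.capture('side')
meas('top',t,d,(396,224,440,266),lambda h:(h[...,2]>200)&(h[...,1]>15)&(h[...,1]<85)&(h[...,0]>21),.092)
W=cloud('top',d);m=(W[...,2]>.06)&(W[...,2]<.12)&(abs(W[...,1]+.056)<.08)&(abs(W[...,0]-.46)<.09);q=W[m];print('jar top pts',len(q),q.min(0),q.max(0),np.median(q,0))
o=np.zeros((400,800,3),np.uint8)
o[:,:400]=cv2.resize(t[215:275,375:435],(400,400),interpolation=2);o[:,400:]=cv2.resize(p[100:280,230:410],(400,400),interpolation=2)
cv2.imwrite('pics/s7.png',o)
```

```text
22.0 [0.40728065 0.36651235 0.148143  ]
top (396, 224, 440, 266) rect [466.8 -55.8] [60.7 60.4] long-axis yaw 63.9 circ [467.7 -56.2] 31.4 area 2866 zmed 0.0908
jar top pts 385 [ 0.43385496 -0.0889357   0.0600037 ] [ 0.49842231 -0.02421219  0.10379735] [ 0.46430083 -0.05434671  0.09008138]
```

View pics/s7.png

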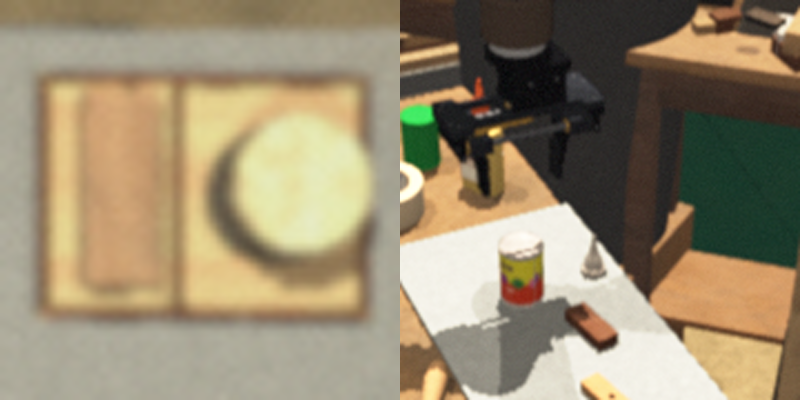

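The top crop shows the jar upright in the broad bay: lid at (467,-56), bay centre (467,-55), lid height 0.091. The side crop shows the gripper above the tin. Descending on the tin.

Emit:
play_rows:
  commands: "0 0.04 -0.9 0 0 0;0 0 -0.9 0 0 0;0 0 -0.7 0 0 0;0 0 -0.6 0 0 0;0 0 -0.5 0 0 0;0 0 -0.5 0 0 0;0 0 -0.4 0 0 0;0 0 -0.15 0 0 0;0 0 0 0 0 0;0 0 0 0 0 0"

```text
time_s: 23.1
tcp_pos: [0.4079, 0.369, 0.0095]
ee_rot: [[0.0, -1.0, 0.001], [-1.0, -0.0, 0.001], [-0.001, -0.001, -1.0]]
wrist_force: [0.7, 0.5, 0.6]
gripper_width: 0.974
gripper_force: 0.0
```

Emit:
play_rows:
  commands: "0 0 0 0 0 0;0 0 0 0 0 0;0 0 0 0 0 0;0 0 0 0 0 0;0 0 0 0 0 0;0 0 0 0 0 0;0 0 0 0 0 0;0 0 0 0 0 0"
  grip: 42

```text
time_s: 23.9
tcp_pos: [0.4073, 0.3687, 0.0091]
ee_rot: [[0.0, -1.0, -0.0], [-1.0, -0.0, -0.0], [0.0, 0.0, -1.0]]
wrist_force: [-3.6, -0.4, 4.2]
gripper_width: 0.661
gripper_force: 30.0
```

Emit:
play_rows:
  commands: "0 0 0.3 0 0 0;0 0 0.6 0 0 0;0 0 0.9 0 0 0;0 0 0.9 0 0 0;0 0 0.9 0 0 0;0 0 0.8 0 0 0;0 0 0 0 0 0"

```text
time_s: 24.6
tcp_pos: [0.4093, 0.3706, 0.1447]
ee_rot: [[0.001, -1.0, 0.005], [-1.0, -0.001, 0.006], [-0.006, -0.005, -1.0]]
wrist_force: [1.3, -0.0, -3.0]
gripper_width: 0.664
gripper_force: 30.0
```

Emit:
play_rows:
  commands: "0.07 -0.5 0 0 0 0;0.07 -0.8 0 0 0 0;0.07 -0.97 0 0 0 0;0.07 -0.97 0 0 0 0;0.07 -0.97 0 0 0 0;0.07 -0.97 0 0 0 0;0.07 -0.97 0 0 0 0;0.07 -0.97 0 0 0 0;0.07 -0.97 0 0 0 0;0.07 -0.97 0 0 0 0;0.07 -0.97 0 0 0 0;0.07 -0.97 0 0 0 0;0.07 -0.97 0 0 0 0;0.07 -0.97 0 0 0 0;0.07 -0.97 0 0 0 0;0.07 -0.97 0 0 0 0;0.07 -0.97 0 0 0 0;0.07 -0.97 0 0 0 0;0.07 -0.97 0 0 0 0;0.07 -0.75 0 0 0 0"

```text
time_s: 26.6
tcp_pos: [0.4474, -0.1892, 0.139]
ee_rot: [[-0.001, -1.0, -0.004], [-1.0, 0.001, 0.001], [-0.001, 0.004, -1.0]]
wrist_force: [0.2, -0.3, -2.6]
gripper_width: 0.661
gripper_force: 30.0
```

Emit:
play_rows:
  commands: "0 0 0 0 0 0;0 0 0 0 0 0;0 0 0 0 0 0"

```text
time_s: 26.9
tcp_pos: [0.4485, -0.1871, 0.1401]
ee_rot: [[0.0, -1.0, -0.002], [-1.0, -0.0, 0.0], [-0.0, 0.002, -1.0]]
wrist_force: [0.1, 0.4, -1.8]
gripper_width: 0.66
gripper_force: 30.0
```

Emit:
play_rows:
  commands: "0.03 0 -0.5 0 0 0;0 0 -0.8 0 0 0;0 0 -0.8 0 0 0;0 0 -0.8 0 0 0;0 0 -0.7 0 0 0;0 0 -0.35 0 0 0;0 0 -0.2 0 0 0;0 0 -0.08 0 0 0;0 0 0 0 0 0;0 0 0 0 0 0;0 0 0 0 0 0"

```text
time_s: 28.0
tcp_pos: [0.451, -0.1876, 0.0148]
ee_rot: [[0.0, -1.0, 0.002], [-1.0, -0.0, -0.0], [0.0, -0.002, -1.0]]
wrist_force: [-1.2, -0.5, -1.0]
gripper_width: 0.664
gripper_force: 30.0
```

Emit:
play_rows:
  commands: "0 0 0 0 0 0;0 0 0 0 0 0;0 0 0 0 0 0;0 0 0 0 0 0;0 0 0 0 0 0;0 0 0 0 0 0;0 0 0.3 0 0 0;0 0 0.6 0 0 0;0 0 0.9 0 0 0;0 0 0.9 0 0 0;0 0 0.9 0 0 0;0 0 0.9 0 0 0;0 0 0 0 0 0;0 0 0 0 0 0"
  grip: 80

```text
time_s: 29.4
tcp_pos: [0.4505, -0.1874, 0.1498]
ee_rot: [[0.0, -1.0, 0.002], [-1.0, -0.0, 0.0], [-0.0, -0.002, -1.0]]
wrist_force: [0.3, -0.2, -0.7]
gripper_width: 0.92
gripper_force: 0.0
```

Emit:
play_rows:
  commands: "-0.097 0.912 0 0 0 0.114;-0.097 0.912 0 0 0 0.114;-0.097 0.912 0 0 0 0.114;-0.097 0.912 0 0 0 0.114;-0.097 0.912 0 0 0 0.114;-0.097 0.912 0 0 0 0.114;-0.097 0.912 0 0 0 0.114;-0.097 0.912 0 0 0 0.114;-0.097 0.912 0 0 0 0.114;-0.097 0.912 0 0 0 0.114;-0.097 0.912 0 0 0 0.114;-0.097 0.912 0 0 0 0.114;0 0 -0.9 0 0 0;0 0 -0.9 0 0 0;0 0 -0.9 0 0 0;0 0 -0.9 0 0 0;0 0 -0.9 0 0 0;0 0 0 0 0 0;0 0 0 0 0 0;0 0 0 0 0 0"
  grip: 55

```text
time_s: 31.4
tcp_pos: [0.4162, 0.1413, 0.015]
ee_rot: [[0.204, -0.979, 0.002], [-0.979, -0.204, 0.001], [-0.001, -0.002, -1.0]]
wrist_force: [0.7, 0.9, 0.1]
gripper_width: 0.637
gripper_force: 0.0
```

```bash
python3 tip.py
python3 - <<'E'
from meas import *
t,d=cams.capture('top');p=cv2.imread('pics/tipf.png')
W=cloud('top',d);m=(W[...,2]>.06)&(W[...,2]<.12)&(abs(W[...,1]+.187)<.06)&(abs(W[...,0]-.45)<.06);q=W[m];print('tin top pts',len(q),(q.min(0)+q.max(0))/2,np.median(q,0))
o=np.zeros((400,800,3),np.uint8)
o[:,:400]=cv2.resize(t[220:285,440:505],(400,400),interpolation=2);o[:,400:]=cv2.resize(p[180:300,270:390],(400,400),interpolation=2)
cv2.imwrite('pics/s8.png',o)
E
```

```text
31.4 [0.4162 0.1413 0.015 ] 0.6372495859762185 [0.7 0.9 0.1]
162 finger z low pct [0.023  0.0486 0.0506 0.054  0.074 ] tip offset 0.03362317644377962
tin top pts 321 [ 0.45038228 -0.18898305  0.08081089] [ 0.45004588 -0.18610986  0.09050652]
```

View pics/s8.png

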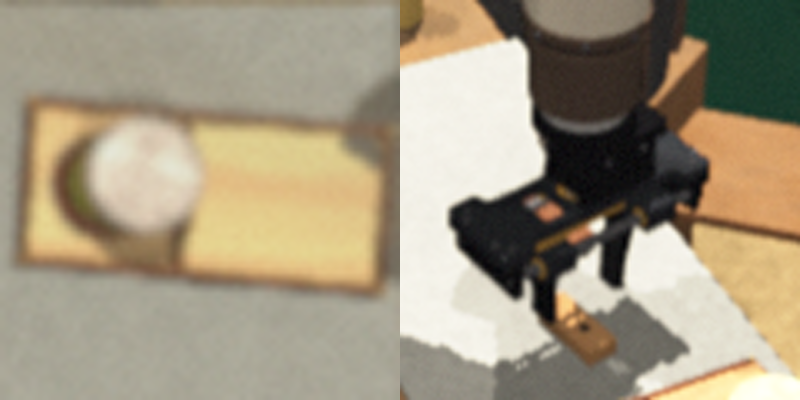

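The left crop shows the tin upright in the short bay at (450,-187), top at 0.0905. The right crop shows the fingers straddling the small block, whose dot is at (583,325). Descending.

Emit:
play_rows:
  commands: "0 0 -0.5 0 0 0;0 0 -0.4 0 0 0;0 0 -0.2 0 0 0;0 0 -0.08 0 0 0;0 0 0 0 0 0;0 0 0 0 0 0"

```text
time_s: 32.1
tcp_pos: [0.4159, 0.1411, -0.0209]
ee_rot: [[0.204, -0.979, 0.001], [-0.979, -0.204, 0.001], [-0.0, -0.001, -1.0]]
wrist_force: [-0.5, 0.4, -0.5]
gripper_width: 0.633
gripper_force: 0.0
```

Emit:
play_rows:
  commands: "0 0 0 0 0 0;0 0 0 0 0 0;0 0 0 0 0 0;0 0 0 0 0 0;0 0 0 0 0 0;0 0 0 0 0 0;0 0 0 0 0 0;0 0 0 0 0 0"
  grip: 12

```text
time_s: 32.9
tcp_pos: [0.4156, 0.1409, -0.0213]
ee_rot: [[0.204, -0.979, 0.0], [-0.979, -0.204, 0.0], [-0.0, -0.0, -1.0]]
wrist_force: [0.2, 0.1, 1.6]
gripper_width: 0.309
gripper_force: 30.0
```

Emit:
play_rows:
  commands: "0 0 0.4 0 0 0;0 0 0.9 0 0 0;0 0 0.9 0 0 0;0 0 0.9 0 0 0;0 0 0.9 0 0 0;0 0 0.9 0 0 0;0 0 0 0 0 0"

```text
time_s: 33.6
tcp_pos: [0.4176, 0.1422, 0.129]
ee_rot: [[0.205, -0.979, 0.007], [-0.979, -0.205, 0.004], [-0.003, -0.007, -1.0]]
wrist_force: [0.2, 0.1, -0.1]
gripper_width: 0.307
gripper_force: 30.0
```

Emit:
play_rows:
  commands: "0.058 -0.878 0 0 0 -0.113;0.058 -0.878 0 0 0 -0.113;0.058 -0.878 0 0 0 -0.113;0.058 -0.878 0 0 0 -0.113;0.058 -0.878 0 0 0 -0.113;0.058 -0.878 0 0 0 -0.113;0.058 -0.878 0 0 0 -0.113;0.058 -0.878 0 0 0 -0.113;0.058 -0.878 0 0 0 -0.113;0.058 -0.878 0 0 0 -0.113;0.058 -0.878 0 0 0 -0.113;0.058 -0.878 0 0 0 -0.113;0.058 -0.878 0 0 0 -0.113;0.058 -0.878 0 0 0 -0.113;0.058 -0.878 0 0 0 -0.113;0.058 -0.878 0 0 0 -0.113;0 0 0 0 0 0;0 0 0 0 0 0;0 0 0 0 0 0"

```text
time_s: 35.5
tcp_pos: [0.4427, -0.2799, 0.1248]
ee_rot: [[-0.065, -0.998, -0.002], [-0.998, 0.065, 0.001], [-0.001, 0.002, -1.0]]
wrist_force: [-0.1, -0.8, -0.2]
gripper_width: 0.308
gripper_force: 30.0
```

Run:
```python
from meas import *
s=r.sense();X=s['tcp_pos'];print(s['time_s'],X)
p,d=cams.capture('side');W=cloud('side',d)
m=(W[...,2]>.03)&(W[...,2]<.2)&(W[...,1]<-.30)&(W[...,1]>-.45)&(W[...,0]>.33)&(W[...,0]<.56)
q=W[m]
for y in np.arange(-.43,-.3,.02):
    k=q[(q[:,1]>=y)&(q[:,1]<y+.02)]
    if len(k):print(round(y,2),len(k),k[:,0].min().round(3),k[:,0].max().round(3),'zmax',k[:,2].max().round(3))
cv2.imwrite('pics/s9.png',cv2.resize(p[220:460,320:520],None,fx=2.4,fy=2.4))
```

```text
35.5 [ 0.44269606 -0.27986712  0.12483076]
-0.43 950 0.366 0.488 zmax 0.123
-0.41 943 0.364 0.492 zmax 0.122
-0.39 776 0.361 0.493 zmax 0.122
-0.37 138 0.369 0.476 zmax 0.118
-0.35 9 0.447 0.467 zmax 0.077
-0.33 80 0.425 0.455 zmax 0.171
-0.31 85 0.426 0.454 zmax 0.172
```

View pics/s9.png

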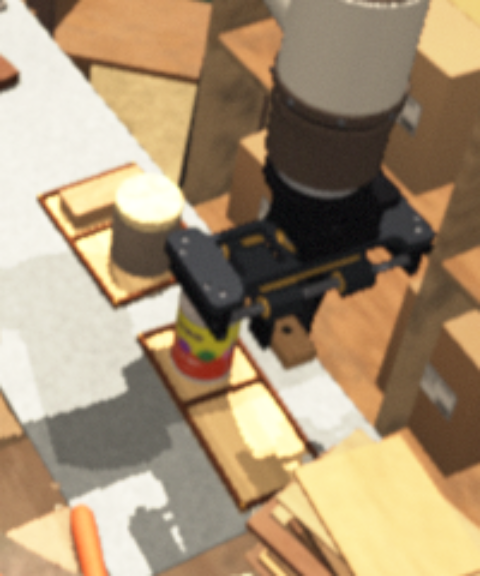

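The picture shows the small block held above the long bay, clear of the board stack (bottom right, starts at y < -0.36) and of the tin. Lowering.

Emit:
play_rows:
  commands: "0 0 -0.6 0 0 0;0 0 -0.9 0 0 0;0 0 -0.9 0 0 0;0 0 -0.9 0 0 0;0 0 -0.6 0 0 0;0 0 -0.4 0 0 0;0 0 -0.25 0 0 0;0 0 -0.13 0 0 0;0 0 -0.06 0 0 0;0 0 0 0 0 0;0 0 0 0 0 0;0 0 0 0 0 0"

```text
time_s: 36.75
tcp_pos: [0.4437, -0.2808, -0.016]
ee_rot: [[-0.066, -0.998, 0.001], [-0.998, 0.066, -0.0], [0.0, -0.001, -1.0]]
wrist_force: [-0.9, -0.3, 0.1]
gripper_width: 0.306
gripper_force: 30.0
```

Emit:
play_rows:
  commands: "0 0 0 0 0 0;0 0 0 0 0 0;0 0 0 0 0 0;0 0 0 0 0 0;0 0 0.2 0 0 0;0 0 0.4 0 0 0;0 0 0.8 0 0 0;0 0 0.9 0 0 0;0 0 0.9 0 0 0;0 0 0.9 0 0 0;0 0 0.9 0 0 0;0 0 0 0 0 0"
  grip: 38

```text
time_s: 37.95
tcp_pos: [0.4462, -0.2819, 0.1388]
ee_rot: [[-0.065, -0.998, 0.01], [-0.998, 0.065, -0.004], [0.003, -0.01, -1.0]]
wrist_force: [0.6, -0.4, 0.4]
gripper_width: 0.441
gripper_force: 0.0
```

Emit:
play_rows:
  commands: "-0.1 0.95 0.3 0 0 0;-0.1 0.95 0.3 0 0 0;-0.1 0.95 0 0 0 0;-0.1 0.95 0 0 0 0;-0.1 0.95 0 0 0 0;-0.1 0.95 0 0 0 0;-0.1 0.95 0 0 0 0;-0.1 0.95 0 0 0 0;-0.1 0.95 0 0 0 0;-0.1 0.95 0 0 0 0;0 0.95 0 0 0 0;0 0.95 0 0 0 0;0 0.95 0 0 0 0;0 0.95 0 0 0 0;0 0.95 0 0 0 0;0 0 0 0 0 0;0 0 0 0 0 0"

```text
time_s: 39.65
tcp_pos: [0.4128, 0.147, 0.1513]
ee_rot: [[-0.064, -0.998, -0.001], [-0.998, 0.064, -0.0], [0.0, 0.001, -1.0]]
wrist_force: [0.1, -0.1, 0.2]
gripper_width: 0.44
gripper_force: 0.0
```

Run:
```python
from meas import *
s=r.sense();print(s['time_s'],s['tcp_pos'])
t,d=cams.capture('top');p,_=cams.capture('side')
D=np.median([cams.capture('top')[1] for _ in range(8)],0);W=cloud('top',D)
def obj(name,cx,cy,hw,lo,hi):
    m=(abs(W[...,0]-cx)<hw)&(abs(W[...,1]-cy)<hw)&(W[...,2]>lo)&(W[...,2]<hi);q=W[m]
    print(name,len(q),'centre',((q.min(0)+q.max(0))/2).round(4),'ext',(q.max(0)-q.min(0)).round(3),'z',np.percentile(q[:,2],[10,50,90]).round(4))
obj('jar',.466,-.056,.05,.07,.12);obj('tin',.45,-.187,.045,.07,.12);obj('big',.466,.02,.052,.024,.06);obj('small',.443,-.28,.045,.021,.05)
o=np.zeros((420,800,3),np.uint8)
o[:220,:]=cv2.resize(t[205:285,225:516],(800,220),interpolation=2);o[220:,:270]=cv2.resize(p[180:320,260:449],(270,200),interpolation=2);o[220:,300:]=cv2.resize(p[270:430,320:720][:, :320],(500,200),interpolation=2)
cv2.imwrite('pics/s10.png',o)
```

```text
39.65 [0.41283365 0.14696585 0.15134447]
jar 366 centre [ 0.4661 -0.0566  0.0826] ext [0.065 0.062 0.025] z [0.0881 0.0905 0.0925]
tin 307 centre [ 0.4506 -0.1893  0.0835] ext [0.056 0.057 0.024] z [0.0871 0.0905 0.0927]
big 344 centre [0.4682 0.0011 0.0422] ext [0.09  0.066 0.034] z [0.0302 0.032  0.0345]
small 191 centre [ 0.4425 -0.2796  0.0263] ext [0.028 0.067 0.01 ] z [0.0233 0.0258 0.028 ]
```

View pics/s10.png

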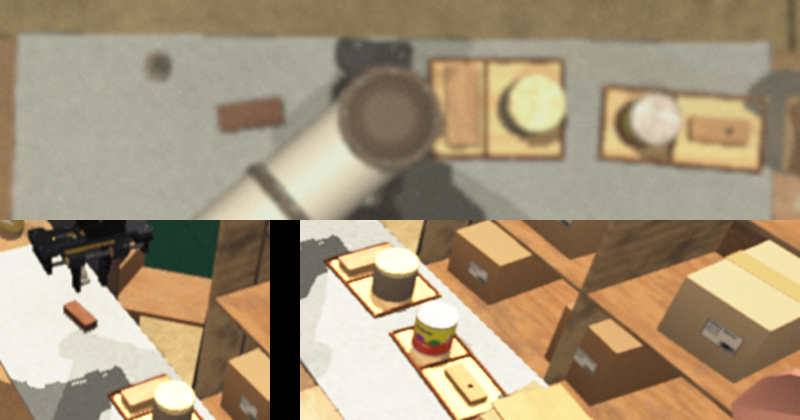

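The picture shows all four parts seated centrally in their bays. The glue tip (157,66) and dark block (250,113) are where they were, so I'm handing in.

```bash
python3 -c "
from station import r
print(r.finish_job())"
```

```text
the job is handed in; nothing more can be done
None
```

Both kits are made up and handed in at about 40 s: the final pictures showed all four parts seated in their bays and the dark block and glue tip where they stood. I placed the big block before the jar, because the gripper's body would have hit a jar already in the tray.

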